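Open and hold the gate of a parts pen on the joinery bench

TASK

Open the slatted gate of the plywood parts pen so that a workmate can reach in: first squeeze the catch on top of the latch post, which stays back by itself, then squeeze the catch on top of the gate, which springs out again unless kept squeezed, and swing the gate out past the brass bullet catch in the sill until it is at least 70 degrees open. The gate pulls itself back towards shut, so finish while holding it wide open and still with the gripper: do not let go. Leave the post catch squeezed back and do not disturb the other loose things in the pen and on the bench.

Things in the scene. Friction and masses are not known exactly. Their poses are not given: they have to be found in the camera images.
- pen: plywood parts pen fixed to the bench, 318 mm wide (its y), open at the top. Origin on the bench under the middle of the shut gate line; x points from the gate into the pen, y along the shut gate from the hinge post to the latch post (y 82 to 166 mm), z up. The gate swings out towards -x over a plywood sill that runs out to x = -135 mm.
- post_catch (a point): post catch: two upright steel tabs on the latch post, 10 mm thick, tops 185 mm and free from 127 mm above the bench (fingertips above 132). The one nearer the gate slides along pen +y to the fixed one: outer faces 54 mm apart, 36 squeezed. Point: middle of the squeezed pair, 18 mm inside the fixed tab's outer face, 158 mm up, pen's axes; closing about it along y moves only the sliding tab.
- gate_catch (a point): gate catch and handle: two upright steel bars on the gate's top, 10 mm thick, tops 185 mm, free from 136 mm above the bench. The one nearer the latch post slides along the gate to the fixed one: outer faces 54 mm apart, 36 squeezed. Point: middle of the squeezed pair, 18 mm inside the fixed bar's outer face, 158 mm up, 106 mm from the hinge; rides on the gate, y from hinge to free end.
- gate_hinge (a point): point on the gate's vertical hinge axis, 158 mm above the bench, at pen x = 0, y = -115 mm; it has the pen's axes and does not turn with the gate. The slatted gate reaches 190 mm from this axis, is 18 mm thick, its top 130 mm above the bench.
- bullet_catch (a point): top of the brass spring ball in the sill (16 mm ball, standing 4 mm out of the sill), 85 mm from the hinge axis; a stud under the gate rides over it. About 7 N at the gate catch takes the gate over it.
- gate (a joint): gate angle in rad: 0 shut, grows as it swings out, counter-clockwise seen from above; stop at 1.55. It meets the ball at about 0.5, is over it at 0.65 and past it at 0.8. A weak spring pulls it shut throughout (about 2 N at the gate catch when wide): let go beyond the ball, it drifts back to the ball.
- keeper (a joint): travel of the post catch's sliding tab in m: 0 out (its tongue blocks the gate's free end), 0.018 fully squeezed; the gate is free of it from about 0.009. It moves stiffly (3 N) and stays where it is put.
- bolt (a joint): travel of the gate catch's sliding bar in m: 0 out (its rod is caught behind the steel striker on the latch post), 0.018 fully squeezed; free from about 0.009. A spring pushes it back out (3 N at rest, 7 N fully squeezed), so keep it squeezed until the gate has left the post.
- tin_mid (a point): plain steel tin, 60 mm across, 75 mm tall, standing inside the pen; this point is its centre
- offcut_mid (a point): wood offcut 60 x 90 x 45 mm, lying inside the pen; this point is its centre
- tape_mid (a point): roll of paper tape lying flat near the latch post, 90 mm across, 30 mm tall; this point is its centre
- driver_mid (a point): screwdriver with wooden handle lying beside the pen's hinge side, 200 mm long, 26 mm thick; this point is its middle
- glue_mid (a point): white glue bottle standing beside the pen, 60 mm across, 170 mm tall; this point is its centre
- mallet_mid (a point): hammer with a wooden handle, 260 mm long, lying to one side of the bench; this point is the middle of its length
- plane_mid (a point): dark wooden hand plane, 150 x 50 mm, about 75 mm tall, lying to one side of the bench; this point is its centre, 20 mm up

How it is judged:
By the outcome, as a careful person would: the job done as asked, in the order asked, and still so for the second after the job is handed in, while the arm keeps its last pose, push and grip.
It also fails if it takes over 42 s, if anything falls off the work surface, if the arm or the gripper's body presses on something with over 40 N, if the wrist force passes 120 N, or if a joint passes its speed limit or range.

ROBOT

A 6-joint arm with a two-finger parallel gripper is mounted at the origin on the work surface. World frame = base frame: x ahead of the robot, y to its left, z up, the work surface at z = 0. Lengths are in m, angles in rad, forces in N, time in s.
With the tool pointing down it reaches from about 0.25 to 0.775 m from the base axis. Payload 4 kg.
Tool frame: the origin (TCP) lies between the finger pads; the fingertips stand 14 mm ahead of it and the grasp point (between the pads) lies 5 mm behind it; z points along the fingers, y is the direction in which the jaws open and shut (so a half turn about z gives the same grasp; the last joint's range is limited). The gripper opens to 94 mm and grips with 3 to 60 N. Pads are 16 mm wide; open, the fingers measure 119 mm over their backs; the gripper's body (75 mm by 177 mm) begins 78 mm behind the grasp point.
Start: joints at [1.16, 0.087, 1.371, -0, 1.684, -0.103], TCP at [0.167, 0.524, 0.184] pointing down, gripper open.
Joint ranges: [-3.1, 3.1], [-0.76, 2.03], [0.27, 2.55], [-1.08, 4.22], [0.17, 2.65], [-2.57, 2.57]. Speed limits (rad/s): [2.79, 2.79, 3.14, 3.14, 3.14, 3.14].

INTERFACE

Orientations are given as [roll, pitch, yaw] about the fixed x, y, z axes, in that order (R = Rz(yaw) Ry(pitch) Rx(roll)).
In Python, from bench import robot, cams, spotter gives the robot as it stands.
- The arm moves only by the shell command python3 -m inch 'ROWS'. ROWS is JSON, a list of rows, each an object of numbers: "grip": the opening, from 0 (shut) to 1 (fully open); "dx", "dy", "dz": the shift along the tool's x, y, z in units of 25 mm (1.0 is 25 mm); "rx", "ry", "rz": the turn, a rotation vector about the tool's x, y, z in units of 5 degrees (1.0 is 5 degrees). A call has 1 to 12 rows; each row shifts and turns the pose as measured when the row begins, along the tool's axes as they then stand; what a row does not reach is not made up. A row lasts 1/8 s, in which the tool goes at most 62.5 mm and 10.7 degrees, less where a joint would pass 70% of its speed; a pose out of reach is approached as far as the arm can. A call is refused whole if a number of a shift passes 1 or a number of a turn 1, either way. A call with a gripper value outside its range is refused whole. The fingers move at their own pace and stop on an object; the grip force is fixed at half the most. Time passes only in rows, so rows that do not move let the fingers close. It gives the time, the measured TCP pose, the force and the opening at its end, in the units of the state.
- robot.get_obs(): the state, without advancing time (a new reading comes with each control period).
- cams.snapshot(name): name is "scene" or "side" or "wrist"; returns a dict with "frame" (480x640x3 uint8, red, green, blue), "intrinsics" (3x3 intrinsics, pixels), "eye" and "orientation" of the camera in the world. Camera axes: x right, y up, looking along -z (the intrinsics and any distortion apply to the point x, -y, -z); pixel columns grow to the right and rows downward; lengths in m; the calibration is good to about 2 mm. A picture is of the moment at which its call begins. There is no depth.
- robot.close_job(): hands the job in, once; it reports no verdict.
Trained networks look in a picture, given as the dict that the camera call returned (one of the last four; its "shot" number tells which), for a name from the list of things; names that differ only in an ending like _2 or _b are one class to them, and where a whole thing is asked for, a point or a joint stands for the part that bears it (a point fixed in the world has none). Each returns a list of dicts, best first, with "score" (0 to 1); they miss things now and then, are a little off and sometimes report something else, mostly with a low value. They report only what shows in the picture. A call takes as long as a camera call.
- spotter.regions_of(picture, query): "pixels" (480x640 bool, what is visible of it) and "extent" ([left, top, right, bottom] in pixels, round what is visible of it).
- spotter.place_of(picture, query): "pixel" ([column, row] in pixels: a listed point, or the origin of a listed thing).
The state is a dict: "time": time; "joint_positions": joint angles; "qvel": joint speeds; "joint_torque": joint torques, N m; "tool_pos": TCP position; "ee_rot": TCP orientation; "wrist_force": force on the tool from outside, world axes, zero at the start; "wrist_torque": the same for the moment, N m; "width": finger opening in m.
Only numpy, scipy, OpenCV 4.12 (cv2) and the standard library are available. Lean on these libraries where they do the work, as an engineer would, in place of code of your own. Each camera call takes 0.05 s, during which the arm holds its last target.

## Working session

There is one attempt and no reset: what is moved stays moved. The work goes in short steps, Python scripts to look and compute and a shell command to move; the robot and the scene stay as the last step left them, time stands still between calls to the robot, and variables do not carry over. Pictures are saved under pics/ and viewed, and the job is handed in when it is done.

```bash
ls; mkdir -p pics; cat > h.py <<'E'
import numpy as np, cv2
from bench import robot, cams, spotter
def save(p,n): cv2.imwrite(f'pics/{n}.png',p['frame'][:,:,::-1])
def ray(p,px):
    K=np.array(p['intrinsics']);v=np.linalg.inv(K)@[px[0],px[1],1.]
    R=np.array(p['orientation'])
    if R.shape!=(3,3):
        raise Exception(str(R))
    d=R@[v[0],-v[1],-v[2]];return np.array(p['eye']),d/np.linalg.norm(d)
def atz(p,px,z):
    e,d=ray(p,px);return e+d*(z-e[2])/d[2]
def proj(p,X):
    R=np.array(p['orientation']);c=R.T@(np.array(X)-p['eye']);K=np.array(p['intrinsics'])
    q=K@[c[0],-c[1],-c[2]];return q[:2]/q[2]
E
python3 - <<'E'
from h import *
print(robot.get_obs())
for n in ['scene','side','wrist']:
    p=cams.snapshot(n);save(p,n+'0')
    print(n,{k:p[k] for k in p if k!='frame'})
    for q,z in [('post_catch',.158),('gate_catch',.158),('gate_hinge',.158),('bullet_catch',None),('pen',0),('glue_mid',.085),('tin_mid',.0375)]:
        for r in spotter.place_of(p,q)[:2]:
            try: print(q,r['score'],np.round(r['pixel']),np.round(atz(p,r['pixel'],z or 0.02),4))
            except Exception as e: print(q,r,e)
E
```

```text
pics
{'time': 0.0, 'joint_positions': array([ 1.15991211e+00,  8.79579547e-02,  1.37225065e+00,  1.35975475e-05,
        1.68357768e+00, -1.03062991e-01]), 'qvel': array([-0.00050954, -0.00026454,  0.00119878,  0.00124933, -0.00029648,
        0.00207742]), 'joint_torque': array([ 1.74517500e-03, -3.40179849e+01, -3.02420890e+01,  7.16973608e-02,
        3.32113460e-02, -1.75908767e-04]), 'tool_pos': array([0.1663835 , 0.52360935, 0.18230444]), 'ee_rot': array([-3.13941205e+00, -2.39125203e-04,  2.83377268e+00]), 'wrist_force': array([0.2048701, 0.0631351, 0.0298525]), 'wrist_torque': array([ 0.01589768,  0.02342036, -0.00669399]), 'width': 0.09412224821200639}
scene {'intrinsics': array([[613.83598112,   0.        , 307.29915545],
       [  0.        , 613.83598112, 239.4073762 ],
       [  0.        ,   0.        ,   1.        ]]), 'eye': array([ 1.54081703, -0.56991076,  1.59788063]), 'orientation': array([ 0.65189649, -0.00127137,  1.02782588]), 'shot': 1}
post_catch {'pixel': [302.6, 221.8], 'score': 0.64} [ 0.65189649 -0.00127137  1.02782588]
post_catch {'pixel': [233.6, 327.3]
[... 1384 characters left out ...]
': 0.73} [ 0.82956298  0.00192325 -0.18602601]
pen {'pixel': [244.1, 176.3], 'score': 0.75} [ 0.82956298  0.00192325 -0.18602601]
pen {'pixel': [328.2, 306.2], 'score': 0.6} [ 0.82956298  0.00192325 -0.18602601]
glue_mid {'pixel': [326.9, 217.1], 'score': 0.63} [ 0.82956298  0.00192325 -0.18602601]
tin_mid {'pixel': [365.9, 303.6], 'score': 0.96} [ 0.82956298  0.00192325 -0.18602601]
wrist {'intrinsics': array([[432.7205499 ,   0.        , 323.1231015 ],
       [  0.        , 432.7205499 , 244.20003102],
       [  0.        ,   0.        ,   1.        ]]), 'eye': array([0.100883  , 0.54419778, 0.38357575]), 'orientation': array([-2.42324299e-01, -2.49675085e-04,  1.26371615e+00]), 'shot': 3}
```

```bash
python3 - <<'E'
s=open('h.py').read()
s=s.replace("""    if R.shape!=(3,3):
        raise Exception(str(R))
""","").replace("np.array(p['orientation'])","rot(p['orientation'])")
s=s.replace("def save","from scipy.spatial.transform import Rotation\ndef rot(r): return Rotation.from_euler('xyz',r).as_matrix()\ndef save",1)
s+='''
def tri(obs):
    A=np.zeros((3,3));b=np.zeros(3)
    for p,px in obs:
        e,d=ray(p,px);M=np.eye(3)-np.outer(d,d);A+=M;b+=M@e
    X=np.linalg.solve(A,b)
    return X,[np.round(proj(p,X)-px,1) for p,px in obs]
'''
open('h.py','w').write(s)
E
python3 - <<'E'
from h import *
C={}
C['scene']={'eye':[ 1.54081703, -0.56991076,  1.59788063],'orientation':[ 0.65189649, -0.00127137,  1.02782588],'intrinsics':[[613.836,0,307.299],[0,613.836,239.407],[0,0,1]]}
C['side']={'eye':[ 0.37086272, -1.00736336,  1.07697844],'orientation':[ 0.82956298,  0.00192325, -0.18602601],'intrinsics':[[518.1935,0,318.3106],[0,518.1935,244.3185],[0,0,1]]}
import json;json.dump(C,open('cal.json','w'))
D={'post':([302.6,221.8],[315,234.6]),'gate':([268.6,248.3],[330,266.3]),'hinge':([240.4,267.9],[345.2,297.4]),'ball':([252.1,268.8],[316.5,320.3]),'tin':([272.5,292.9],[365.9,303.6]),'pen':([270.9,275.3],[328.2,306.2]),'glue':([360.4,235.3],[326.9,217.1])}
for k,(a,b) in D.items(): print(k,tri([(C['scene'],a),(C['side'],b)]), atz(C['scene'],a,.158),atz(C['side'],b,.158))
E
```

```text
post (array([0.54905228, 0.01268044, 0.16963903]), [array([-0.5,  1.6]), array([-1.1, -1.5])]) [0.53637022 0.02182811 0.158     ] [0.55323126 0.01919496 0.158     ]
gate (array([ 0.56927469, -0.11216652,  0.16016861]), [array([ 0.3, -1. ]), array([0.8, 1. ])]) [ 0.57058696 -0.11416813  0.158     ] [ 0.56852306 -0.10618982  0.158     ]
hinge (array([ 0.58487098, -0.21343258,  0.15325432]), [array([ 0.3, -0.8]), array([0.6, 0.8])]) [ 0.59000278 -0.21662225  0.158     ] [ 0.58285981 -0.21475128  0.158     ]
ball (array([ 0.52253296, -0.15531002,  0.01912367]), [array([-0.3,  0.9]), array([-0.7, -0.9])]) [ 0.6099526  -0.18953062  0.158     ] [ 0.50366719 -0.26999639  0.158     ]
tin (array([ 0.65355753, -0.1538194 ,  0.05525482]), [array([-0.4,  0.9]), array([-0.7, -0.9])]) [ 0.71062313 -0.17921784  0.158     ] [ 0.62603246 -0.2425743   0.158     ]
pen (array([ 0.5653617 , -0.11086357,  0.01016058]), [array([ 0.1, -0.4]), array([0.3, 0.3])]) [ 0.65704872 -0.15452024  0.158     ] [ 0.5380019  -0.23394898  0.158     ]
glue (array([0.61943871, 0.18282593, 0.07613827]), [array([ 0., -0.]), array([0., 0.])]) [0.66902669 0.14230873 0.158     ] [0.59909807 0.08551067 0.158     ]
```

View pics/scene0.png

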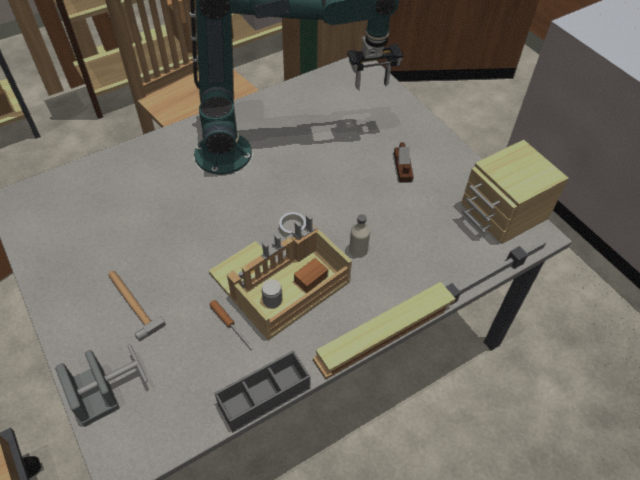

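View pics/side0.png

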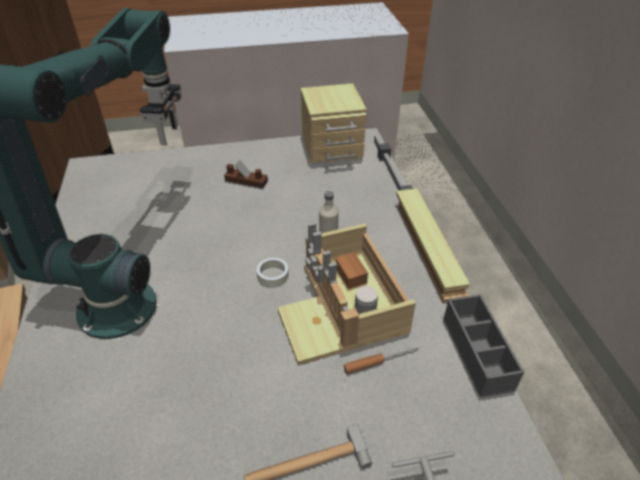

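View pics/wrist0.png

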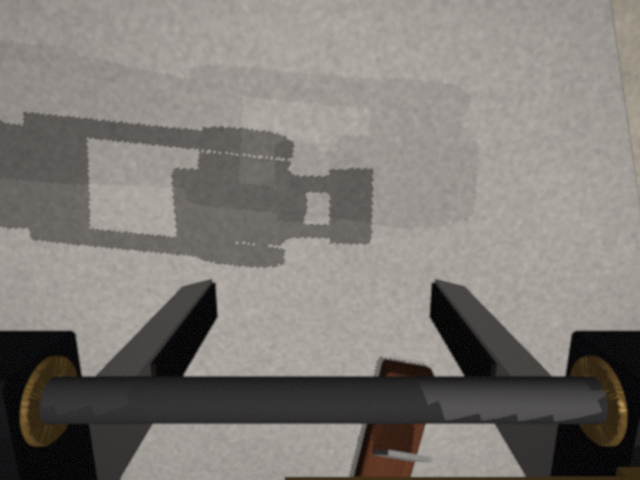

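The latch post is at the far left end of the gate line in the scene view, with post catch tabs around (302,222) and gate bars around (268,248). The hinge post is near (236,282). The triangulated heights (0.16, 0.153 and 0.019 for the ball) and the 85 mm from hinge to ball all agree with the description. Next I'll plan a move to hover.

```bash
cat > plan.py <<'E'
from h import *
def plan(p0,yaw0,p1,yaw1,n):
    p0=np.array(p0);p1=np.array(p1)
    for i in range(n):
        y=yaw0+(yaw1-yaw0)*i/n
        R=rot([np.pi,0,y]); d=R.T@(p1-p0)/n/.025
        print(i, np.round(d,2), 'rz',round(-np.degrees(yaw1-yaw0)/n/5,2))
E
python3 - <<'E'
from plan import *
plan([.1664,.5236,.1823],2.834,[.55,-.05,.29],.155,32)
E
```

```text
0 [-0.67 -0.54 -0.13] rz 0.96
1 [-0.72 -0.48 -0.13] rz 0.96
2 [-0.75 -0.42 -0.13] rz 0.96
3 [-0.79 -0.35 -0.13] rz 0.96
4 [-0.81 -0.29 -0.13] rz 0.96
5 [-0.83 -0.22 -0.13] rz 0.96
6 [-0.85 -0.15 -0.13] rz 0.96
7 [-0.86 -0.08 -0.13] rz 0.96
8 [-0.86 -0.   -0.13] rz 0.96
9 [-0.86  0.07 -0.13] rz 0.96
10 [-0.85  0.14 -0.13] rz 0.96
11 [-0.84  0.21 -0.13] rz 0.96
12 [-0.82  0.28 -0.13] rz 0.96
13 [-0.79  0.35 -0.13] rz 0.96
14 [-0.76  0.41 -0.13] rz 0.96
15 [-0.72  0.47 -0.13] rz 0.96
16 [-0.68  0.53 -0.13] rz 0.96
17 [-0.63  0.59 -0.13] rz 0.96
18 [-0.58  0.64 -0.13] rz 0.96
19 [-0.52  0.68 -0.13] rz 0.96
20 [-0.47  0.73 -0.13] rz 0.96
21 [-0.4   0.76 -0.13] rz 0.96
22 [-0.34  0.79 -0.13] rz 0.96
23 [-0.27  0.82 -0.13] rz 0.96
24 [-0.2   0.84 -0.13] rz 0.96
25 [-0.13  0.85 -0.13] rz 0.96
26 [-0.06  0.86 -0.13] rz 0.96
27 [ 0.01  0.86 -0.13] rz 0.96
28 [ 0.09  0.86 -0.13] rz 0.96
29 [ 0.16  0.85 -0.13] rz 0.96
30 [ 0.23  0.83 -0.13] rz 0.96
31 [ 0.3   0.81 -0.13] rz 0.96
```

```bash
python3 -m inch '[{"grip":1,"dx":-0.67,"dy":-0.54,"dz":-0.4,"rz":1},{"grip":1,"dx":-0.72,"dy":-0.48,"dz":-0.4,"rz":1},{"grip":1,"dx":-0.75,"dy":-0.42,"dz":-0.4,"rz":1},{"grip":1,"dx":-0.79,"dy":-0.35,"dz":-0.4,"rz":1},{"grip":1,"dx":-0.81,"dy":-0.29,"dz":-0.4,"rz":1},{"grip":1,"dx":-0.83,"dy":-0.22,"dz":-0.4,"rz":1},{"grip":1,"dx":-0.85,"dy":-0.15,"dz":-0.4,"rz":1},{"grip":1,"dx":-0.86,"dy":-0.08,"dz":-0.4,"rz":1},{"grip":1,"dx":-0.86,"dy":0,"dz":-0.4,"rz":1},{"grip":1,"dx":-0.86,"dy":0.07,"dz":-0.4,"rz":1},{"grip":1,"dx":-0.85,"dy":0.14,"rz":1},{"grip":1,"dx":-0.84,"dy":0.21,"rz":1}]'; python3 - <<'E'
from plan import *
o=robot.get_obs();print(o['tool_pos'],o['ee_rot'],o['time'])
plan(o['tool_pos'],o['ee_rot'][2],[.55,-.05,.29],.155,21)
E
```

```text
[0.16662411 0.52416293 0.18348818] [ 3.14153622e+00 -1.69850209e-05  2.83380975e+00] 1.2
0 [-1.03 -0.82 -0.2 ] rz 1.46
1 [-1.12 -0.68 -0.2 ] rz 1.46
2 [-1.2  -0.54 -0.2 ] rz 1.46
3 [-1.26 -0.38 -0.2 ] rz 1.46
4 [-1.3  -0.21 -0.2 ] rz 1.46
5 [-1.31 -0.05 -0.2 ] rz 1.46
6 [-1.31  0.12 -0.2 ] rz 1.46
7 [-1.28  0.29 -0.2 ] rz 1.46
8 [-1.24  0.45 -0.2 ] rz 1.46
9 [-1.17  0.6  -0.2 ] rz 1.46
10 [-1.08  0.74 -0.2 ] rz 1.46
11 [-0.98  0.88 -0.2 ] rz 1.46
12 [-0.86  0.99 -0.2 ] rz 1.46
13 [-0.73  1.1  -0.2 ] rz 1.46
14 [-0.58  1.18 -0.2 ] rz 1.46
15 [-0.43  1.24 -0.2 ] rz 1.46
16 [-0.27  1.29 -0.2 ] rz 1.46
17 [-0.1   1.31 -0.2 ] rz 1.46
18 [ 0.07  1.31 -0.2 ] rz 1.46
19 [ 0.23  1.29 -0.2 ] rz 1.46
20 [ 0.4   1.25 -0.2 ] rz 1.46invalid input at $[0]: expected keys grip, dx, dy, dz, rx, ry, rz
```

```bash
python3 -m inch '[{"grip":1,"dx":-0.67,"dy":-0.54,"dz":-0.4,"rx":0,"ry":0,"rz":1},{"grip":1,"dx":-0.72,"dy":-0.48,"dz":-0.4,"rx":0,"ry":0,"rz":1},{"grip":1,"dx":-0.75,"dy":-0.42,"dz":-0.4,"rx":0,"ry":0,"rz":1},{"grip":1,"dx":-0.79,"dy":-0.35,"dz":-0.4,"rx":0,"ry":0,"rz":1},{"grip":1,"dx":-0.81,"dy":-0.29,"dz":-0.4,"rx":0,"ry":0,"rz":1},{"grip":1,"dx":-0.83,"dy":-0.22,"dz":-0.4,"rx":0,"ry":0,"rz":1},{"grip":1,"dx":-0.85,"dy":-0.15,"dz":-0.4,"rx":0,"ry":0,"rz":1},{"grip":1,"dx":-0.86,"dy":-0.08,"dz":-0.4,"rx":0,"ry":0,"rz":1},{"grip":1,"dx":-0.86,"dy":0,"dz":-0.4,"rx":0,"ry":0,"rz":1},{"grip":1,"dx":-0.86,"dy":0.07,"dz":-0.4,"rx":0,"ry":0,"rz":1},{"grip":1,"dx":-0.85,"dy":0.14,"dz":0,"rx":0,"ry":0,"rz":1},{"grip":1,"dx":-0.84,"dy":0.21,"dz":0,"rx":0,"ry":0,"rz":1}]'; python3 - <<'E'
from plan import *
o=robot.get_obs();print(o['tool_pos'],o['ee_rot'],o['time'])
plan(o['tool_pos'],o['ee_rot'][2],[.55,-.05,.29],.155,22)
E
```

```text
time: 2.7
tool_pos: [0.3059, 0.298, 0.2873]
ee_rot: [3.139, 0.0, 1.755]
wrist_force: [-0.3, 0.2, -0.8]
width: 0.0939
[0.30594094 0.29799394 0.28728631] [3.13932569e+00 1.13170134e-04 1.75484215e+00] 2.7
0 [-0.7   0.32 -0.  ] rz 0.83
1 [-0.68  0.37 -0.  ] rz 0.83
2 [-0.65  0.42 -0.  ] rz 0.83
3 [-0.62  0.47 -0.  ] rz 0.83
4 [-0.58  0.51 -0.  ] rz 0.83
5 [-0.54  0.55 -0.  ] rz 0.83
6 [-0.5   0.59 -0.  ] rz 0.83
7 [-0.46  0.62 -0.  ] rz 0.83
8 [-0.41  0.65 -0.  ] rz 0.83
9 [-0.36  0.68 -0.  ] rz 0.83
10 [-0.31  0.71 -0.  ] rz 0.83
11 [-0.26  0.73 -0.  ] rz 0.83
12 [-0.21  0.74 -0.  ] rz 0.83
13 [-0.15  0.76 -0.  ] rz 0.83
14 [-0.1   0.77 -0.  ] rz 0.83
15 [-0.04  0.77 -0.  ] rz 0.83
16 [ 0.02  0.77 -0.  ] rz 0.83
17 [ 0.07  0.77 -0.  ] rz 0.83
18 [ 0.13  0.76 -0.  ] rz 0.83
19 [ 0.18  0.75 -0.  ] rz 0.83
20 [ 0.24  0.74 -0.  ] rz 0.83
21 [ 0.29  0.72 -0.  ] rz 0.83
```

```bash
python3 -m inch '[{"grip":1,"dx":-0.75,"dy":0.35,"dz":0,"rx":0,"ry":0,"rz":0.95},{"grip":1,"dx":-0.73,"dy":0.41,"dz":0,"rx":0,"ry":0,"rz":0.95},{"grip":1,"dx":-0.7,"dy":0.47,"dz":0,"rx":0,"ry":0,"rz":0.95},{"grip":1,"dx":-0.66,"dy":0.52,"dz":0,"rx":0,"ry":0,"rz":0.95},{"grip":1,"dx":-0.62,"dy":0.57,"dz":0,"rx":0,"ry":0,"rz":0.95},{"grip":1,"dx":-0.57,"dy":0.62,"dz":0,"rx":0,"ry":0,"rz":0.95},{"grip":1,"dx":-0.52,"dy":0.66,"dz":0,"rx":0,"ry":0,"rz":0.95},{"grip":1,"dx":-0.46,"dy":0.7,"dz":0,"rx":0,"ry":0,"rz":0.95},{"grip":1,"dx":-0.4,"dy":0.73,"dz":0,"rx":0,"ry":0,"rz":0.95},{"grip":1,"dx":-0.34,"dy":0.76,"dz":0,"rx":0,"ry":0,"rz":0.95},{"grip":1,"dx":-0.28,"dy":0.79,"dz":0,"rx":0,"ry":0,"rz":0.95},{"grip":1,"dx":-0.22,"dy":0.8,"dz":0,"rx":0,"ry":0,"rz":0.95}]'; python3 - <<'E'
from plan import *
o=robot.get_obs();print(o['tool_pos'],o['ee_rot'],o['time'])
plan(o['tool_pos'],o['ee_rot'][2],[.55,-.05,.29],.155,10)
E
```

```text
time: 4.2
tool_pos: [0.4476, 0.0806, 0.2894]
ee_rot: [3.139, -0.007, 0.726]
wrist_force: [-0.5, 0.1, -0.6]
width: 0.0937
[0.44757905 0.0806176  0.28941699] [ 3.13882651 -0.00653008  0.72593165] 4.2
0 [-0.04  0.66 -0.  ] rz 0.65
1 [-0.    0.66 -0.  ] rz 0.65
2 [ 0.04  0.66 -0.  ] rz 0.65
3 [ 0.07  0.66 -0.  ] rz 0.65
4 [ 0.11  0.65 -0.  ] rz 0.65
5 [ 0.15  0.65 -0.  ] rz 0.65
6 [ 0.18  0.64 -0.  ] rz 0.65
7 [ 0.22  0.63 -0.  ] rz 0.65
8 [ 0.26  0.61 -0.  ] rz 0.65
9 [ 0.29  0.6  -0.  ] rz 0.65
```

```bash
python3 -m inch '[{"grip":1,"dx":-0.04,"dy":0.7,"dz":0,"rx":0,"ry":0,"rz":0.7},{"grip":1,"dx":0,"dy":0.7,"dz":0,"rx":0,"ry":0,"rz":0.7},{"grip":1,"dx":0.04,"dy":0.7,"dz":0,"rx":0,"ry":0,"rz":0.7},{"grip":1,"dx":0.08,"dy":0.7,"dz":0,"rx":0,"ry":0,"rz":0.7},{"grip":1,"dx":0.12,"dy":0.7,"dz":0,"rx":0,"ry":0,"rz":0.7},{"grip":1,"dx":0.16,"dy":0.7,"dz":0,"rx":0,"ry":0,"rz":0.7},{"grip":1,"dx":0.2,"dy":0.68,"dz":0,"rx":0,"ry":0,"rz":0.7},{"grip":1,"dx":0.24,"dy":0.66,"dz":0,"rx":0,"ry":0,"rz":0.7},{"grip":1,"dx":0.28,"dy":0.64,"dz":0,"rx":0,"ry":0,"rz":0.7},{"grip":1,"dx":0.3,"dy":0.6,"dz":0,"rx":0,"ry":0,"rz":0.7},{"grip":1,"dx":0,"dy":0,"dz":0,"rx":0,"ry":0,"rz":0}]'; python3 - <<'E'
from h import *
o=robot.get_obs();print(o['tool_pos'],o['ee_rot'],o['time'])
p=cams.snapshot('wrist');save(p,'w1')
print(p['eye'],p['orientation'])
for q,z in [('post_catch',.158),('gate_catch',.158),('gate_hinge',.158),('bullet_catch',.02)]:
    for r in spotter.place_of(p,q)[:2]: print(q,r['score'],r['pixel'],np.round(atz(p,r['pixel'],z),4))
E
```

```text
time: 5.58
tool_pos: [0.5593, -0.071, 0.2885]
ee_rot: [-3.139, -0.005, 0.074]
wrist_force: [0.1, 0.3, -0.3]
width: 0.0938
[ 0.55931564 -0.07102038  0.28849344] [-3.13885964 -0.00548073  0.07369209] 5.575
[ 0.62791807 -0.06749731  0.48891943] [-0.23757084  0.0029933  -1.49632696]
post_catch 0.71 [203.5, 237.6] [0.5462 0.0215 0.158 ]
gate_catch 0.7 [379.8, 222.4] [ 0.5686 -0.1151  0.158 ]
gate_catch 0.25 [201.6, 239.3] [0.5447 0.023  0.158 ]
gate_hinge 0.76 [512.2, 214.9] [ 0.5822 -0.2165  0.158 ]
gate_hinge 0.27 [354.0, 200.0] [ 0.5845 -0.0935  0.158 ]
bullet_catch 0.81 [397.2, 244.1] [ 0.5209 -0.1568  0.02  ]
bullet_catch 0.3 [354.2, 200.3] [ 0.5661 -0.1046  0.02  ]
```

View pics/w1.png

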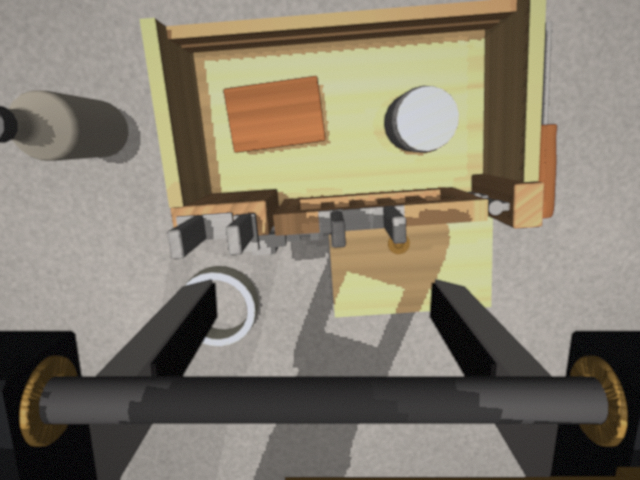

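```bash
python3 - <<'E'
import cv2
i=cv2.imread('pics/w1.png')[195:270,155:421]
cv2.imwrite('pics/w1c.png',cv2.resize(i,None,fx=3,fy=3,interpolation=cv2.INTER_CUBIC))
E
```

```text
(no output)
```

View pics/w1c.png

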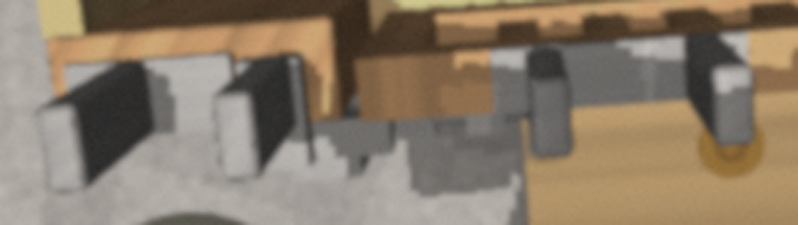

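```bash
python3 - <<'E'
from h import *
p={'eye':[ 0.62791807,-0.06749731,0.48891943],'orientation':[-0.23757084,0.0029933,-1.49632696],'intrinsics':[[432.72,0,323.123],[0,432.72,244.2],[0,0,1]]}
c=lambda x,y:(155+x/3-.33,195+y/3-.33)
T={k:atz(p,c(*v),.185) for k,v in dict(pf=(63,147),ps=(237,135),gs=(552,117),gf=(732,104)).items()}
for k in T: print(k,T[k])
d=lambda a,b:(np.linalg.norm(T[b]-T[a]),np.arctan2(-(T[b]-T[a])[0],(T[b]-T[a])[1]))
print(d('ps','pf'),d('gf','gs'),d('gf','pf'))
u=T['pf']-T['gf'];u/=np.linalg.norm(u)
pc=T['pf']-.013*u; gc=T['gf']+.013*u
print('post',pc,'gate',gc,'hinge',gc-.106*u)
x=np.array([u[1],-u[0],0])
H=gc-.106*u
for pen,n in [((.0,-.115),'h')]: pass
print('ball pred',H+x*-.051+u*.0677,'seen .5209 -.1568')
E
```

```text
pf [0.54684421 0.03429986 0.185     ]
ps [ 0.55296736 -0.00747685  0.185     ]
gs [ 0.56306195 -0.08262284  0.185     ]
gf [ 0.56945116 -0.1252124   0.185     ]
(np.float64(0.04222304991011244), np.float64(0.14553236759936347)) (np.float64(0.04306613721817484), np.float64(0.1489077811660363)) (np.float64(0.16110627901113567), np.float64(0.14078785370497826))
post [0.54866841 0.02142848 0.185     ] gate [ 0.56762696 -0.11234102  0.185     ] hinge [ 0.58250122 -0.21729223  0.185     ]
ball pred [ 0.52250594 -0.15741855  0.185     ] seen .5209 -.1568
```

```bash
python3 -m inch '[{"grip":1,"dx":-0.04,"dy":-0.75,"dz":0,"rx":0,"ry":0,"rz":0},{"grip":1,"dx":-0.04,"dy":-0.75,"dz":0,"rx":0,"ry":0,"rz":0},{"grip":1,"dx":-0.04,"dy":-0.75,"dz":0,"rx":0,"ry":0,"rz":0},{"grip":1,"dx":-0.04,"dy":-0.75,"dz":0,"rx":0,"ry":0,"rz":0},{"grip":1,"dx":-0.04,"dy":-0.75,"dz":0.5,"rx":0,"ry":0,"rz":0},{"grip":1,"dx":0,"dy":0,"dz":1,"rx":0,"ry":0,"rz":-0.4},{"grip":1,"dx":0,"dy":0,"dz":0.5,"rx":0,"ry":0,"rz":-0.4},{"grip":1,"dx":0,"dy":0,"dz":0,"rx":0,"ry":0,"rz":0}]'; python3 - <<'E'
from h import *
o=robot.get_obs();print(o['tool_pos'],o['ee_rot'],o['time'])
p=cams.snapshot('wrist');save(p,'w2')
print(p['eye'],p['orientation'])
for q,z in [('post_catch',.158),('gate_catch',.158)]:
    for r in spotter.place_of(p,q)[:2]: print(q,r['score'],r['pixel'],np.round(atz(p,r['pixel'],z),4))
E
```

```text
time: 6.82
tool_pos: [0.5448, 0.0365, 0.2408]
ee_rot: [-3.139, -0.012, 0.157]
wrist_force: [0.6, 0.0, 0.7]
width: 0.0942
[0.54475533 0.03645495 0.24078866] [-3.13869506 -0.01150239  0.15706693] 6.825
[0.61154304 0.04537426 0.44163616] [-0.23150298  0.00313054 -1.41301866]
post_catch 0.55 [340.9, 246.3] [0.5458 0.0237 0.158 ]
```

View pics/w2.png

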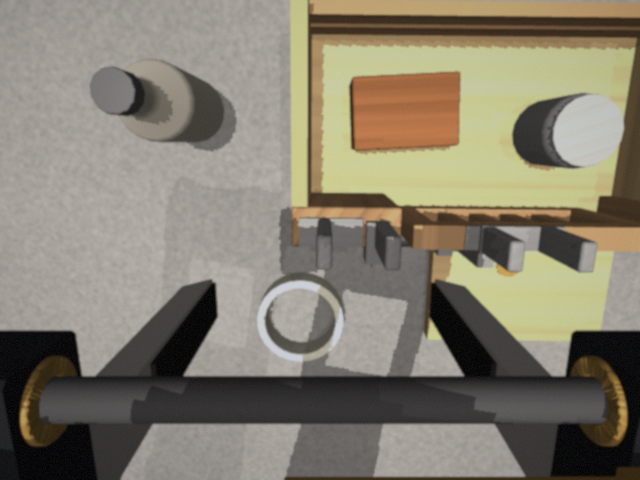

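```bash
python3 - <<'E'
import cv2
i=cv2.imread('pics/w2.png')[200:280,280:480]
cv2.imwrite('pics/w2c.png',cv2.resize(i,None,fx=4,fy=4,interpolation=cv2.INTER_CUBIC))
E
```

```text
(no output)
```

View pics/w2c.png

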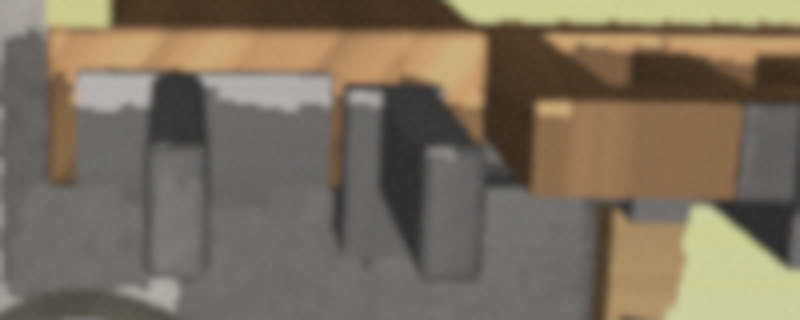

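```bash
python3 - <<'E'
from h import *
p={'eye':[0.61154304,0.04537426,0.44163616],'orientation':[-0.23150298,0.00313054,-1.41301866],'intrinsics':[[432.72,0,323.123],[0,432.72,244.2],[0,0,1]]}
f=atz(p,(324.1,251.9),.185);s=atz(p,(392.6,252.6),.185);print(f,s,np.linalg.norm(f-s))
u=(f-s)/np.linalg.norm(f-s);print(np.arctan2(-u[0],u[1]))
m=f-.013*u;print(m)
o=robot.get_obs();R=rot(o['ee_rot']);g=m.copy();g[2]=.153
print(R.T@(g-o['tool_pos'])/.025, R)
E
```

```text
[0.54698503 0.03531125 0.185     ] [ 0.55316666 -0.00614208  0.185     ] 0.04191170726702954
0.1480317248334685
[0.54890242 0.02245343 0.185     ]
[-0.00866671  0.55510193  3.5826209 ] [[ 0.98775149  0.1553872   0.01420626]
 [ 0.15533954 -0.98785131  0.00440619]
 [ 0.01471834 -0.00214543 -0.99988938]]
```

```bash
python3 -m inch '[{"grip":1,"dx":0,"dy":0.5,"dz":0,"rx":0,"ry":-0.15,"rz":0.1},{"grip":1,"dx":0,"dy":0,"dz":0.8,"rx":0,"ry":0,"rz":0},{"grip":1,"dx":0,"dy":0,"dz":0.3,"rx":0,"ry":0,"rz":0},{"grip":1,"dx":0,"dy":0,"dz":0,"rx":0,"ry":0,"rz":0}]'; cat > go.py <<'E'
from h import *
import sys
def to(x,y,z,yaw):
    o=robot.get_obs();R=rot(o['ee_rot']);g=np.array([x,y,z])
    print('t',o['time'],o['tool_pos'],o['ee_rot'],'F',np.round(o['wrist_force'],1),'w',round(o['width'],4))
    print('d units',np.round(R.T@(g-o['tool_pos'])/.025,2),'rot',np.round(np.degrees(Rotation.from_matrix(R.T@rot([np.pi,0,yaw])).as_rotvec())/5,2))
to(*map(float,sys.argv[1:5]))
E
python3 go.py .5487 .0222 .153 .147
```

```text
time: 7.48
tool_pos: [0.55, 0.02, 0.2178]
ee_rot: [3.141, -0.006, 0.143]
wrist_force: [-0.1, 0.7, 0.3]
width: 0.094
t 7.475 [0.55002794 0.02004242 0.21776727] [ 3.14140705 -0.00597015  0.14287094] F [-0.1  0.7  0.3] w 0.094
d units [-0.06 -0.09  2.59] rot [ 0.   -0.07 -0.05]
```

```bash
python3 -m inch '[{"grip":1,"dx":-0.05,"dy":-0.09,"dz":0.7,"rx":0,"ry":-0.07,"rz":0},{"grip":1,"dx":0,"dy":0,"dz":0.7,"rx":0,"ry":0,"rz":0},{"grip":1,"dx":0,"dy":0,"dz":0.6,"rx":0,"ry":0,"rz":0},{"grip":1,"dx":0,"dy":0,"dz":0.2,"rx":0,"ry":0,"rz":0},{"grip":1,"dx":0,"dy":0,"dz":0,"rx":0,"ry":0,"rz":0}]'; python3 go.py .5487 .0222 .153 .147
python3 -c "
from h import *
save(cams.snapshot('wrist'),'w3')"
```

```text
time: 8.1
tool_pos: [0.5483, 0.0221, 0.1589]
ee_rot: [3.141, 0.001, 0.143]
wrist_force: [0.0, -0.9, 0.5]
width: 0.094
t 8.1 [0.54832492 0.02210505 0.15891318] [3.14140970e+00 1.15138860e-03 1.42791337e-01] F [ 0.  -0.9  0.5] w 0.094
d units [ 0.02 -0.    0.24] rot [ 0.    0.01 -0.05]
```

View pics/w3.png

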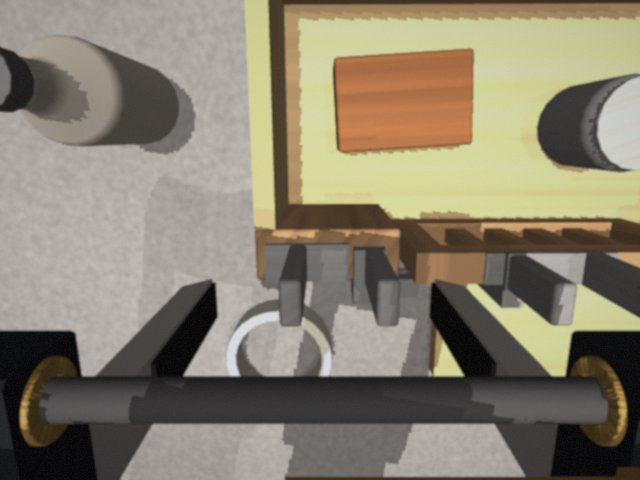

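```bash
python3 -m inch '[{"grip":1,"dx":0,"dy":-0.05,"dz":0.2,"rx":0,"ry":0,"rz":-0.05},{"grip":0.5,"dx":0,"dy":0,"dz":0,"rx":0,"ry":0,"rz":0},{"grip":0.45,"dx":0,"dy":0,"dz":0,"rx":0,"ry":0,"rz":0},{"grip":0.4,"dx":0,"dy":0,"dz":0,"rx":0,"ry":0,"rz":0}]'; python3 go.py .5487 .0222 .153 .147
```

```text
time: 8.65
tool_pos: [0.5493, 0.0233, 0.1557]
ee_rot: [3.14, -0.003, 0.148]
wrist_force: [-0.0, -2.3, -2.2]
width: 0.0672
t 8.65 [0.549336   0.02328018 0.15568913] [ 3.14031527e+00 -2.62426029e-03  1.47507657e-01] F [-0.  -2.3 -2.2] w 0.0672
d units [-0.03  0.04  0.11] rot [ 0.01 -0.03  0.01]
```

```bash
python3 -m inch '[{"grip":0.38,"dx":0,"dy":0,"dz":0,"rx":0,"ry":0,"rz":0},{"grip":0.3,"dx":0,"dy":0,"dz":0,"rx":0,"ry":0,"rz":0},{"grip":0.3,"dx":0,"dy":0,"dz":0,"rx":0,"ry":0,"rz":0}]'; python3 go.py .5487 .0222 .153 .147
```

```text
time: 9.02
tool_pos: [0.5494, 0.0229, 0.1555]
ee_rot: [3.141, -0.003, 0.147]
wrist_force: [0.5, 8.3, -0.4]
width: 0.038
t 9.025 [0.54942756 0.02290572 0.155523  ] [ 3.14066959e+00 -2.59622823e-03  1.46604815e-01] F [ 0.5  8.3 -0.4] w 0.038
d units [-0.03  0.02  0.1 ] rot [ 0.01 -0.03 -0.  ]
```

```bash
python3 -m inch '[{"grip":0.3,"dx":0,"dy":0,"dz":0,"rx":0,"ry":0,"rz":0},{"grip":0.3,"dx":0,"dy":0,"dz":0,"rx":0,"ry":0,"rz":0}]'; python3 go.py .5487 .0222 .153 .147
python3 -c "
from h import *
save(cams.snapshot('wrist'),'w4')"
```

```text
time: 9.28
tool_pos: [0.5492, 0.0243, 0.1554]
ee_rot: [-3.14, -0.002, 0.148]
wrist_force: [0.8, -1.7, 0.1]
width: 0.0347
t 9.275 [0.54923235 0.02425585 0.15538668] [-3.14015228e+00 -2.48122357e-03  1.47514728e-01] F [ 0.8 -1.7  0.1] w 0.0347
d units [-0.03  0.08  0.1 ] rot [-0.02 -0.03  0.01]
```

View pics/w4.png

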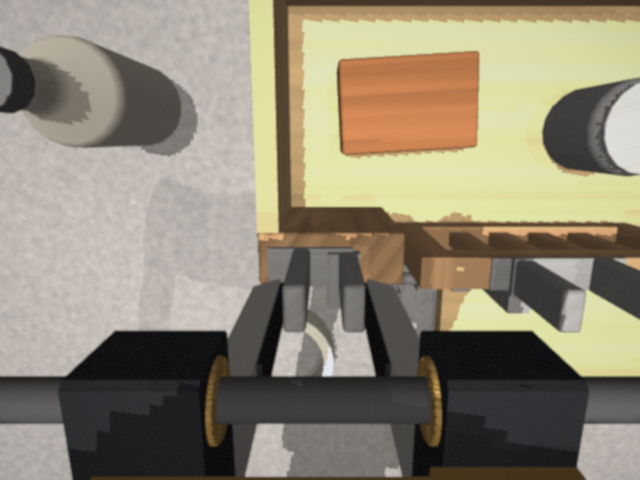

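```bash
python3 -m inch '[{"grip":1,"dx":0,"dy":0,"dz":0,"rx":0,"ry":0,"rz":0},{"grip":1,"dx":0,"dy":0,"dz":0,"rx":0,"ry":0,"rz":0},{"grip":1,"dx":0,"dy":0,"dz":-0.6,"rx":0,"ry":0,"rz":0},{"grip":1,"dx":0,"dy":0,"dz":-0.8,"rx":0,"ry":0,"rz":0},{"grip":1,"dx":0,"dy":0,"dz":-0.8,"rx":0,"ry":0,"rz":0},{"grip":1,"dx":0,"dy":0,"dz":-0.6,"rx":0,"ry":0,"rz":0},{"grip":1,"dx":0,"dy":0.5,"dz":0,"rx":0,"ry":0,"rz":0},{"grip":1,"dx":0,"dy":0.9,"dz":0,"rx":0,"ry":0,"rz":0},{"grip":1,"dx":0,"dy":1,"dz":0,"rx":0,"ry":0,"rz":0},{"grip":1,"dx":0,"dy":1,"dz":0,"rx":0,"ry":0,"rz":0},{"grip":1,"dx":0,"dy":0.9,"dz":0,"rx":0,"ry":0,"rz":0},{"grip":1,"dx":0,"dy":0.3,"dz":0,"rx":0,"ry":0,"rz":0}]'; python3 go.py .568 -.111 .153 .147
python3 - <<'E'
from h import *
p=cams.snapshot('wrist');save(p,'w5')
print(p['eye'],p['orientation'])
i=p['frame'][200:290,200:440,::-1]
cv2.imwrite('pics/w5c.png',cv2.resize(i,None,fx=3,fy=3,interpolation=cv2.INTER_CUBIC))
E
```

```text
time: 10.82
tool_pos: [0.5659, -0.096, 0.2291]
ee_rot: [-3.141, -0.002, 0.148]
wrist_force: [0.5, 0.5, -0.5]
width: 0.0938
t 10.825 [ 0.56593333 -0.09598476  0.22906495] [-3.14066605e+00 -1.52506831e-03  1.47563811e-01] F [ 0.5  0.5 -0.5] w 0.0938
d units [-0.01  0.61  3.04] rot [-0.01 -0.02  0.01]
[ 0.6347662  -0.08698892  0.42919367] [-2.41520879e-01  1.22272006e-03 -1.42249078e+00]
```

View pics/w5.png

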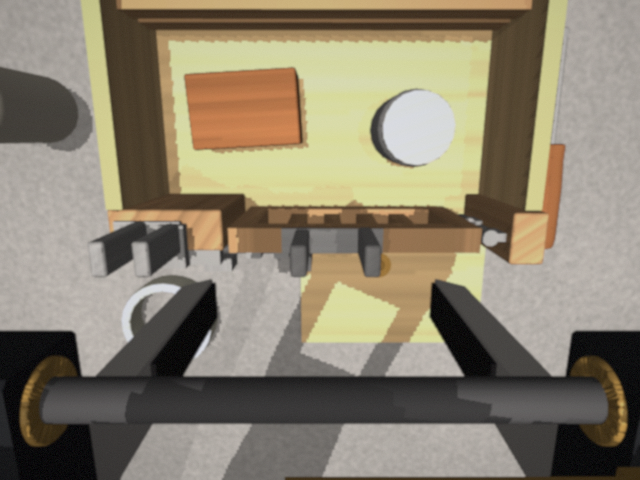

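View pics/w5c.png

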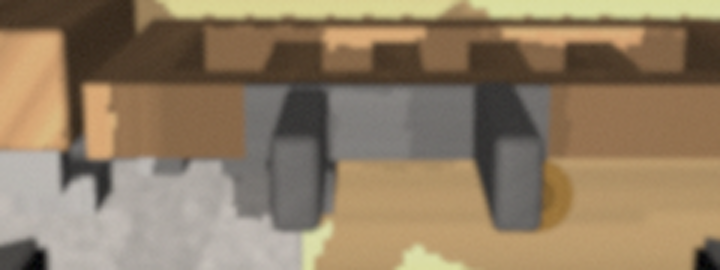

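```bash
python3 -m inch '[{"grip":1,"dx":0,"dy":0.5,"dz":0.2,"rx":0,"ry":0,"rz":0},{"grip":1,"dx":0,"dy":0,"dz":0.6,"rx":0,"ry":0,"rz":0},{"grip":1,"dx":0,"dy":0,"dz":0.6,"rx":0,"ry":0,"rz":0},{"grip":1,"dx":0,"dy":0,"dz":0.4,"rx":0,"ry":0,"rz":0},{"grip":1,"dx":0,"dy":0,"dz":0,"rx":0,"ry":0,"rz":0}]'; python3 go.py .568 -.1113 .153 .147
```

```text
time: 11.5
tool_pos: [0.5667, -0.1072, 0.1787]
ee_rot: [-3.139, 0.002, 0.15]
wrist_force: [-0.1, 0.5, -0.1]
width: 0.0943
t 11.5 [ 0.56674456 -0.10722628  0.17871613] [-3.13855985e+00  2.03666510e-03  1.49692899e-01] F [-0.1  0.5 -0.1] w 0.0943
d units [0.03 0.17 1.03] rot [-0.03  0.02  0.03]
```

```bash
python3 -m inch '[{"grip":1,"dx":0.03,"dy":0.17,"dz":0.4,"rx":0,"ry":0,"rz":0},{"grip":1,"dx":0,"dy":0,"dz":0.4,"rx":0,"ry":0,"rz":0},{"grip":1,"dx":0,"dy":0,"dz":0,"rx":0,"ry":0,"rz":0}]'; python3 go.py .568 -.1113 .153 .147
python3 -c "
from h import *
save(cams.snapshot('wrist'),'w6')"
```

```text
time: 11.88
tool_pos: [0.5685, -0.1113, 0.1578]
ee_rot: [-3.139, 0.001, 0.15]
wrist_force: [0.7, -1.2, 0.1]
width: 0.0939
t 11.875 [ 0.56851623 -0.11129954  0.15784578] [-3.13905313e+00  1.05647536e-03  1.50308926e-01] F [ 0.7 -1.2  0.1] w 0.0939
d units [-0.02 -0.    0.19] rot [-0.03  0.01  0.04]
```

View pics/w6.png

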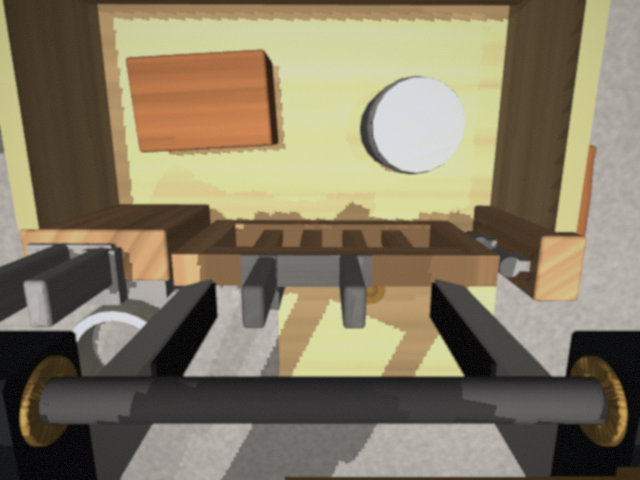

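```bash
python3 -m inch '[{"grip":0.5,"dx":0,"dy":0,"dz":0.08,"rx":0,"ry":0,"rz":0},{"grip":0.3,"dx":0,"dy":0,"dz":0,"rx":0,"ry":0,"rz":0},{"grip":0.3,"dx":0,"dy":0,"dz":0,"rx":0,"ry":0,"rz":0},{"grip":0.3,"dx":0,"dy":0,"dz":0,"rx":0,"ry":0,"rz":0},{"grip":0.3,"dx":0,"dy":0,"dz":0,"rx":0,"ry":0,"rz":0}]'; python3 go.py .568 -.1113 .153 .147
python3 -c "
from h import *
save(cams.snapshot('wrist'),'w7')"
```

```text
time: 12.55
tool_pos: [0.5689, -0.108, 0.1574]
ee_rot: [-3.134, -0.001, 0.152]
wrist_force: [-0.7, 4.5, 0.5]
width: 0.0477
t 12.55 [ 0.56887238 -0.10800318  0.15736654] [-3.13354076e+00 -1.34014619e-03  1.52434932e-01] F [-0.7  4.5  0.5] w 0.0477
d units [-0.05  0.13  0.17] rot [-0.09 -0.02  0.06]
```

View pics/w7.png

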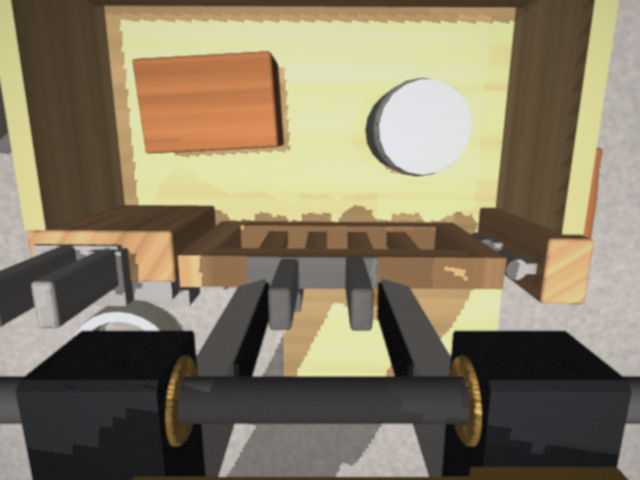

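```bash
python3 -m inch '[{"grip":0.3,"dx":0,"dy":0.13,"dz":0,"rx":0,"ry":0,"rz":0},{"grip":0.3,"dx":0,"dy":0.05,"dz":0,"rx":0,"ry":0,"rz":0}]'; python3 go.py .568 -.1113 .153 .147
```

```text
time: 12.85
tool_pos: [0.5695, -0.1119, 0.1575]
ee_rot: [-3.132, -0.001, 0.153]
wrist_force: [-1.6, 7.4, 1.4]
width: 0.035
t 12.85 [ 0.56945291 -0.11188059  0.15747912] [-3.13174822e+00 -1.33791461e-03  1.52855678e-01] F [-1.6  7.4  1.4] w 0.035
d units [-0.05 -0.03  0.18] rot [-0.11 -0.02  0.07]
```

```bash
cat > arc.py <<'E'
from h import *
H=np.array([.585,-.2167]);pen=.148
o=robot.get_obs();p=o['tool_pos'];v=p[:2]-H
a=np.arctan2(-v[0],v[1])-pen
yaw=o['ee_rot'][2]-pen
print('t',o['time'],'p',np.round(p,4),'rpy',np.round(o['ee_rot'],3),'F',np.round(o['wrist_force'],1),'T',np.round(o['wrist_torque'],2),'w',round(o['width'],4))
print('angle pos deg',round(np.degrees(a),1),'angle yaw',round(np.degrees(yaw),1),'r',round(np.hypot(*v),4))
R=rot(o['ee_rot'])
for k in (3,6,9,12,15):
    b=a+np.radians(k);g=np.array([H[0]-.106*np.sin(b+pen),H[1]+.106*np.cos(b+pen),.157])
    print(k,'d',np.round(R.T@(g-p)/.025,3),'rot',np.round(np.degrees(Rotation.from_matrix(R.T@rot([np.pi,0,b+pen])).as_rotvec())/5,2))
E
python3 -m inch '[{"grip":0.3,"dx":-0.2,"dy":0.01,"dz":0,"rx":0,"ry":0,"rz":-0.6},{"grip":0.3,"dx":-0.22,"dy":0.02,"dz":0,"rx":0,"ry":0,"rz":-0.6},{"grip":0.3,"dx":-0.22,"dy":0.02,"dz":0,"rx":0,"ry":0,"rz":-0.6}]'; python3 arc.py
```

```text
time: 13.22
tool_pos: [0.553, -0.115, 0.1575]
ee_rot: [-3.128, -0.002, 0.315]
wrist_force: [-1.6, 4.4, 0.3]
width: 0.0347
t 13.225 p [ 0.553  -0.115   0.1575] rpy [-3.128e+00 -2.000e-03  3.150e-01] F [-1.6  4.4  0.3] T [ 0.87  0.43 -0.1 ] w 0.0347
angle pos deg 9.0 angle yaw 9.5 r 0.1066
3 d [-0.222  0.028  0.019] rot [-0.16 -0.03 -0.49]
6 d [-0.444  0.043  0.018] rot [-0.16 -0.03 -1.09]
9 d [-0.664  0.07   0.018] rot [-0.16 -0.03 -1.69]
12 d [-0.883  0.108  0.017] rot [-0.16 -0.04 -2.29]
15 d [-1.099  0.158  0.016] rot [-0.16 -0.04 -2.89]
```

Gate is moving freely. I'll carry on.

```bash
python3 -m inch '[{"grip":0.3,"dx":-0.25,"dy":0.03,"dz":0,"rx":-0.05,"ry":0,"rz":-0.65},{"grip":0.3,"dx":-0.26,"dy":0.02,"dz":0,"rx":-0.05,"ry":0,"rz":-0.7},{"grip":0.3,"dx":-0.26,"dy":0.02,"dz":0,"rx":0,"ry":0,"rz":-0.7},{"grip":0.3,"dx":-0.26,"dy":0.02,"dz":0,"rx":0,"ry":0,"rz":-0.7}]'; python3 arc.py
```

```text
time: 13.72
tool_pos: [0.5285, -0.1255, 0.1575]
ee_rot: [-3.131, -0.005, 0.563]
wrist_force: [-0.4, 3.2, 0.5]
width: 0.0349
t 13.725 p [ 0.5285 -0.1255  0.1575] rpy [-3.131 -0.005  0.563] F [-0.4  3.2  0.5] T [ 0.88  0.47 -0.01] w 0.0349
angle pos deg 23.3 angle yaw 23.8 r 0.1073
3 d [-0.222  0.055  0.018] rot [-0.12 -0.05 -0.5 ]
6 d [-0.444  0.071  0.016] rot [-0.12 -0.06 -1.1 ]
9 d [-0.664  0.098  0.015] rot [-0.12 -0.06 -1.7 ]
12 d [-0.883  0.137  0.014] rot [-0.11 -0.06 -2.3 ]
15 d [-1.099  0.186  0.012] rot [-0.11 -0.07 -2.9 ]
```

```bash
python3 -m inch '[{"grip":0.3,"dx":-0.28,"dy":0.04,"dz":0,"rx":-0.05,"ry":0,"rz":-0.7},{"grip":0.3,"dx":-0.28,"dy":0.03,"dz":0,"rx":-0.03,"ry":-0.03,"rz":-0.75},{"grip":0.3,"dx":-0.28,"dy":0.02,"dz":0,"rx":0,"ry":0,"rz":-0.75},{"grip":0.3,"dx":-0.28,"dy":0.02,"dz":0,"rx":0,"ry":0,"rz":-0.75}]'; python3 arc.py
```

```text
time: 14.22
tool_pos: [0.5084, -0.1408, 0.1575]
ee_rot: [-3.134, -0.012, 0.83]
wrist_force: [-2.2, 2.9, 2.6]
width: 0.0347
t 14.225 p [ 0.5084 -0.1408  0.1575] rpy [-3.134 -0.012  0.83 ] F [-2.2  2.9  2.6] T [ 0.63  0.88 -0.49] w 0.0347
angle pos deg 36.8 angle yaw 39.1 r 0.1079
3 d [-0.225  0.071  0.016] rot [-0.09 -0.14 -0.15]
6 d [-0.447  0.08   0.013] rot [-0.09 -0.14 -0.75]
9 d [-0.668  0.1    0.01 ] rot [-0.08 -0.14 -1.35]
12 d [-0.888  0.132  0.007] rot [-0.08 -0.15 -1.95]
15 d [-1.105  0.176  0.004] rot [-0.08 -0.15 -2.55]
```

```bash
python3 -m inch '[{"grip":0.3,"dx":-0.34,"dy":0.05,"dz":0,"rx":-0.03,"ry":-0.05,"rz":-0.55},{"grip":0.3,"dx":-0.32,"dy":0.04,"dz":0,"rx":0,"ry":-0.05,"rz":-0.65},{"grip":0.3,"dx":-0.3,"dy":0.04,"dz":0,"rx":0,"ry":0,"rz":-0.7}]'; python3 arc.py
```

```text
time: 14.6
tool_pos: [0.4937, -0.1582, 0.1575]
ee_rot: [-3.13, -0.009, 1.005]
wrist_force: [-0.3, 5.3, 1.3]
width: 0.0348
t 14.6 p [ 0.4937 -0.1582  0.1575] rpy [-3.13  -0.009  1.005] F [-0.3  5.3  1.3] T [1.15 0.26 0.33] w 0.0348
angle pos deg 48.9 angle yaw 49.1 r 0.1084
3 d [-0.222  0.1    0.015] rot [-0.13 -0.11 -0.56]
6 d [-0.444  0.116  0.013] rot [-0.13 -0.11 -1.16]
9 d [-0.664  0.145  0.011] rot [-0.12 -0.12 -1.76]
12 d [-0.882  0.184  0.008] rot [-0.12 -0.12 -2.36]
15 d [-1.098  0.235  0.005] rot [-0.12 -0.12 -2.96]
```

```bash
python3 -m inch '[{"grip":0.3,"dx":-0.28,"dy":0.05,"dz":0,"rx":-0.04,"ry":-0.05,"rz":-0.7},{"grip":0.3,"dx":-0.28,"dy":0.04,"dz":0,"rx":-0.04,"ry":-0.03,"rz":-0.75},{"grip":0.3,"dx":-0.28,"dy":0.04,"dz":0,"rx":0,"ry":0,"rz":-0.75},{"grip":0.3,"dx":-0.28,"dy":0.04,"dz":0,"rx":0,"ry":0,"rz":-0.75}]'; python3 arc.py
```

```text
time: 15.1
tool_pos: [0.4816, -0.1829, 0.1574]
ee_rot: [-3.13, -0.008, 1.274]
wrist_force: [-2.0, 3.2, 1.2]
width: 0.035
t 15.1 p [ 0.4816 -0.1829  0.1574] rpy [-3.13  -0.008  1.274] F [-2.   3.2  1.2] T [0.68 0.64 0.08] w 0.035
angle pos deg 63.4 angle yaw 64.5 r 0.1088
3 d [-0.224  0.114  0.015] rot [-0.13 -0.09 -0.39]
6 d [-0.446  0.127  0.013] rot [-0.13 -0.09 -0.99]
9 d [-0.666  0.152  0.011] rot [-0.13 -0.1  -1.59]
12 d [-0.885  0.188  0.009] rot [-0.13 -0.1  -2.19]
15 d [-1.102  0.236  0.006] rot [-0.12 -0.1  -2.79]
```

```bash
python3 -m inch '[{"grip":0.3,"dx":-0.3,"dy":0.04,"dz":0,"rx":-0.04,"ry":-0.05,"rz":-0.65},{"grip":0.3,"dx":-0.28,"dy":0.04,"dz":0,"rx":-0.04,"ry":-0.03,"rz":-0.7},{"grip":0.3,"dx":-0.28,"dy":0.04,"dz":0,"rx":0,"ry":0,"rz":-0.7},{"grip":0.3,"dx":-0.2,"dy":0.04,"dz":0,"rx":0,"ry":0,"rz":-0.5},{"grip":0.3,"dx":-0.03,"dy":0,"dz":0,"rx":0,"ry":0,"rz":0},{"grip":0.3,"dx":-0.03,"dy":0,"dz":0,"rx":0,"ry":0,"rz":0}]'; python3 arc.py
```

```text
time: 15.85
tool_pos: [0.4763, -0.2081, 0.1574]
ee_rot: [-3.129, -0.01, 1.508]
wrist_force: [1.2, 5.4, 1.3]
width: 0.0345
t 15.85 p [ 0.4763 -0.2081  0.1574] rpy [-3.129 -0.01   1.508] F [1.2 5.4 1.3] T [0.92 0.24 0.37] w 0.0345
angle pos deg 77.0 angle yaw 77.9 r 0.1091
3 d [-0.224  0.125  0.014] rot [-0.14 -0.12 -0.42]
6 d [-0.446  0.139  0.012] rot [-0.14 -0.12 -1.02]
9 d [-0.666  0.165  0.009] rot [-0.13 -0.13 -1.62]
12 d [-0.885  0.202  0.006] rot [-0.13 -0.13 -2.22]
15 d [-1.102  0.25   0.004] rot [-0.13 -0.13 -2.82]
```

```bash
python3 -m inch '[{"grip":0.3,"dx":-0.05,"dy":0,"dz":0,"rx":0,"ry":0,"rz":0},{"grip":0.3,"dx":-0.05,"dy":0,"dz":0,"rx":0,"ry":0,"rz":0}]'; python3 arc.py | head -2
python3 - <<'E'
from h import *
P={}
for n in ['scene','side','wrist']:
    p=cams.snapshot(n);save(p,n+'9');P[n]=p
def crop(p,r,c,n,f): cv2.imwrite(f'pics/{n}.png',cv2.resize(p['frame'][r[0]:r[1],c[0]:c[1],::-1],None,fx=f,fy=f,interpolation=cv2.INTER_CUBIC))
crop(P['side'],(180,380),(230,490),'side9c',3);crop(P['scene'],(180,340),(180,400),'scene9c',3)
o=robot.get_obs();print(o['time'],o['tool_pos'],o['ee_rot'],np.abs(o['qvel']).max())
E
```

```text
time: 16.1
tool_pos: [0.4762, -0.2086, 0.1575]
ee_rot: [-3.129, -0.014, 1.51]
wrist_force: [0.5, 6.6, 1.5]
width: 0.035
t 16.1 p [ 0.4762 -0.2086  0.1575] rpy [-3.129 -0.014  1.51 ] F [0.5 6.6 1.5] T [1.07 0.29 0.47] w 0.035
angle pos deg 77.3 angle yaw 78.0 r 0.1091
16.25 [ 0.47624192 -0.20863419  0.15743218] [-3.12904376 -0.01354289  1.50951621] 0.0014902855933715232
```

View pics/side9c.png

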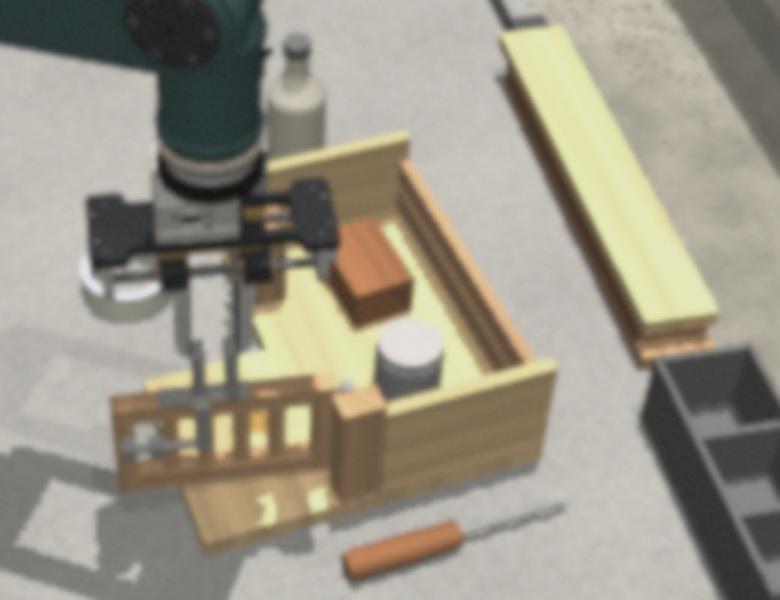

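View pics/scene9.png

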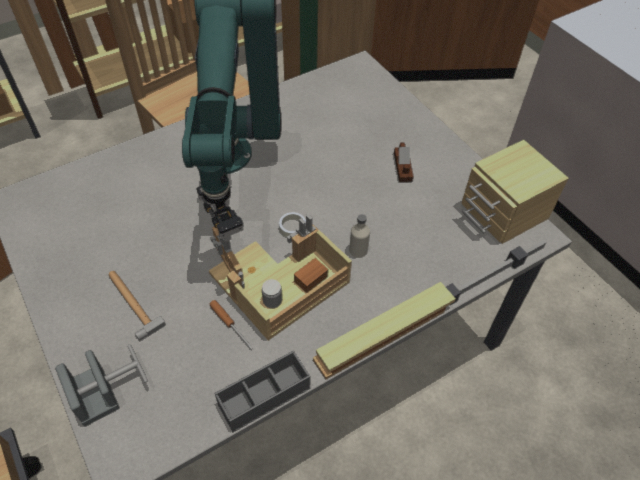

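View pics/wrist9.png

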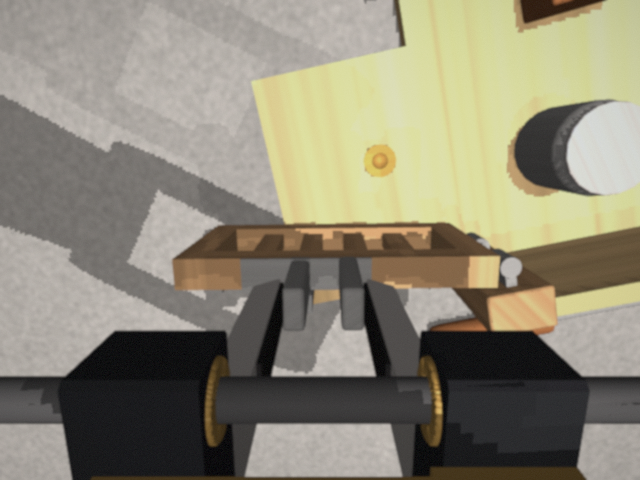

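```bash
python3 -c "
from h import *
print(robot.close_job())"
```

```text
the job is handed in; nothing more can be done
None
```

The gate is open at about 77–78°, held still by the gripper with the gate catch squeezed, and the job is handed in at about 16 s.

- **Order:** I squeezed the post catch first. The gripper closed to 35 mm, and pictures taken after I let go showed the tabs still together. Then I squeezed the gate catch, also to 35 mm, kept it squeezed, and swung the gate out past the brass ball.
- **Gate angle:** it reads 77° from the gripper's position about the hinge and 78° from its turn. The pictures show the gate well past the ball, with both bars square between the fingers.
- **Forces:** the last reading was about 7 N at the wrist, and the highest I read was about 8 N. I only saw forces at the end of each move. The joints were still, at about 0.0015 rad/s.
- **Other things:** the tin, offcut, tape, screwdriver, glue bottle, hammer and plane look where they started in the final pictures. I judged this by eye and did not measure it.

**Disagreements:**
- Measured tab and bar spacings came out at about 42–43 mm, against the expected 44.
- The post catch was really about 2 mm from where I measured it.
- My hinge estimate gave a catch radius of 109 mm, against 106.

None of these changed the result.

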